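# Clear the tea tin off a push-to-open lid and pop the lid ajar

### The job

The tea tin is standing on the wider of the walnut box's two push-to-open lids. Without picking it up, slide it with the fingers, upright, onto the fixed board in the middle of the box so that no part of it is left over a lid; then press down the free edge of the wider lid (at the small round mark) until its catch lets go, and let it spring ajar. Leave that lid standing ajar, the narrower lid with the sugar pot shut, and everything else where it is, and finish with the fingers clear.

Things in the scene. Friction and masses are not known exactly. Their poses are not given: they have to be found in the camera images.
- box: low walnut box fixed to the shelf, turned up to 0.3 rad: 176 mm deep (its x, away from the robot), 378 mm long (its y), 90 mm high. Along y: narrower lid from -152 to -62 mm, fixed middle board -60 to +60, wider lid +62 to +202, end walls 10 mm more. Lids and board span x -76 to +76 mm, level on top. Origin at its underside below the middle of the fixed board; z up
- board_mid (a point): centre of the upper face of the fixed middle board (120 mm along the box, 156 mm across it), 89.5 mm above the shelf; axes as the box's: x to the far side, where the lids are hinged, y along the box towards the wider lid, z up. The shut lids lie 0.5 mm higher than the board
- tin_mid (a point): stainless tea tin with press-fit cap, upright cylinder 64 mm in diameter, 80 mm high, 0.1 to 0.2 kg, loose; this point is on its axis half-way up (40 mm above its foot). At the start it stands on the wider lid
- wide_lid (a joint): hinge of the wider lid (140 mm in y, 152 mm deep), rad: 0 = shut and latched, negative = pressed in (stop at -0.045), positive = opened upward. Hinged along its far (+x) edge, free edge towards the robot. The tin's weight alone does not press it. Once freed, its spring lifts it in about half a second to about 0.42 rad (free edge 60 mm up); it does not latch again
- wide_lid_press (a point): small round inlaid mark, 22 mm across, on the wider lid near the middle of its free edge: where to press, straight down with about 5 N. After 3 to 4 mm (stop at 5.8 mm) the catch is freed, and the lid rises as the finger withdraws. 128 mm from the hinge line; while shut 50 mm to -x, 132 mm to +y of point board_mid. Moves with the lid
- narrow_lid (a joint): the narrower lid (90 mm long in y) at the other end, same mechanism and values; stays shut, with the sugar pot on it
- sugar_pot: white ceramic sugar pot with flip-top lid, 72 mm in diameter, 73 mm high, loose, standing on the narrower lid; origin at the centre of its foot. Stays where it is
- egg_holder: white plastic egg holder, 155 x 105 x 35 mm with six round hollows, loose on the shelf to the right; origin at the centre of its underside
- mug: blue ceramic mug, 76 mm in diameter, 85 mm high, on a flat round bamboo coaster (100 mm across, 6 mm high) to the left; origin at the centre of its foot
- soy_bottle: amber glass bottle, 48 mm in diameter, 125 mm high, loose, behind the box; origin at the centre of its foot
- jar: glass jar with steel cap, 60 mm in diameter, 80 mm high, loose, right of the box's narrow end; origin at the centre of its foot
- bowl: white bowl, 100 mm across, 45 mm high, loose, to the left; origin at the centre of its foot

How it is judged:
On the way, in this order (a step that is already met when the one before it is completed fails the run):
1. the tin stands upright on the fixed middle board, the wider lid still shut (x of tin_mid in the frame of board_mid between -0.056 and 0.056 m and y of tin_mid in the frame of board_mid between -0.03 and 0.03 m and z of tin_mid in the frame of board_mid between 0.034 and 0.046 m and angle between tin_mid's own z axis and vertical below 0.1 rad and value of joint wide_lid between -0.03 and 0.03 rad and linear speed of tin below 0.03 m/s), for 0.2 s.
2. the wider lid is pressed in (value of joint wide_lid below -0.015 rad and contact force between the fingers and wide_lid above 0.5 N).
3. the wider lid has sprung ajar (value of joint wide_lid above 0.25 rad), for 0.2 s.
At the end, for the whole second after the job is handed in: the wider lid stands ajar (0.25 to 0.6 rad), the tin stands upright and still, wholly on the fixed middle board (its axis within 30 mm of the board's middle along the box and 56 mm across it), and the narrower lid is shut (within 0.03 rad) (value of joint wide_lid between 0.25 and 0.6 rad and x of tin_mid in the frame of board_mid between -0.056 and 0.056 m and y of tin_mid in the frame of board_mid between -0.03 and 0.03 m and z of tin_mid in the frame of board_mid between 0.034 and 0.046 m and angle between tin_mid's own z axis and vertical below 0.1 rad and linear speed of tin below 0.01 m/s and value of joint narrow_lid between -0.03 and 0.03 rad); the robot touches nothing.
It fails at once if the tin is lifted (more than 10 mm off the box top) (z of tin_mid in the frame of board_mid above 0.0505 m).
It fails at once if the tin is tipped (more than 0.35 rad) or pushed off the box (angle between tin_mid's own z axis and vertical above 0.35 rad or z of tin_mid in the frame of board_mid below 0.025 m).
It fails at once if the wider lid springs open with the tin still over it (value of joint wide_lid above 0.06 rad and y of tin_mid in the frame of board_mid above 0.035 m).
It fails at once if the narrower lid is opened (value of joint narrow_lid above 0.06 rad).
It fails at once if the sugar pot or another bystander is moved more than 30 mm (distance of any of sugar_pot, egg_holder, mug, soy_bottle, jar, bowl from where it was at the start of the episode above 0.03 m).
It also fails if it takes over 42 s, if anything falls off the work surface, if the arm or the gripper's body presses on something with over 40 N, if the wrist force passes 120 N, or if a joint passes its speed limit or range.

### The arm

A 7-joint arm with a two-finger parallel gripper is mounted at the origin on the work surface. World frame = base frame: x ahead of the robot, y to its left, z up, the work surface at z = 0. Lengths are in m, angles in rad, forces in N, time in s.
With the tool pointing down it reaches from about 0.35 to 0.9 m from the base axis. Payload 7.2 kg.
Tool frame: the origin (TCP) lies at the very end of the fingers, on their centre line; the grasp point (between the pads) lies env.grasp_offset behind it (env.grasp_offset is the distance from the TCP to the grasp point, in m); z points along the fingers, y is the line along which they close (so a half turn about z gives the same grasp; the last joint's range is limited). The gripper opens to 85 mm and grips with 20 to 120 N. Pads are 22 mm wide; open, the fingers measure 114 mm over their backs; the gripper's body (76 mm by 85 mm) begins 54 mm behind the grasp point. The pads swing forward as they close: fully open they stand 13 mm farther back than shut.
Start: joints at [-1.411, 0.411, -0.013, 1.596, 0.006, 1.134, -0.082], TCP at [0.141, 0.609, 0.192] pointing down, gripper open.
Joint ranges: [-2.95, 2.95], [-0.29, 1.99], [-1.47, 1.44], [0.14, 2.54], [-1.03, 4.17], [0.13, 1.85], [-2.86, 2.86]. Speed limits (rad/s): [2.39, 2.39, 3.01, 3.01, 3.14, 3.14, 3.14].

### API

Orientations are given as a unit quaternion [x, y, z, w].
In Python, from cell import env gives the robot as it stands.
- The arm moves only by the tool step_arm, never from a script. Its argument "rows" is a list of rows, each a list of 3 entries, a list of its own where there are three numbers: the closure, from 0 (fully open) to 1 (shut), then the shift along the world's x, y, z in units of 40 mm (1.0 is 40 mm), then the turn, a rotation vector about the world's x, y, z in units of 10 degrees (1.0 is 10 degrees). A call has 1 to 20 rows; each row shifts and turns the commanded pose from where the row before left it; what a row does not reach is not made up. A row lasts 1/8 s, in which the tool goes at most 62.5 mm and 10.7 degrees, less where a joint would pass 70% of its speed; a pose out of reach is approached as far as the arm can. A call is refused whole if a number of a shift passes 1 or a number of a turn 1, either way. A call with a gripper value outside its range is refused whole. The fingers move at their own pace and stop on an object; "newtons" is the grip in N (left out, the last holds). Time passes only in rows, so rows that do not move let the fingers close. It gives the time, the measured TCP pose, the force, the opening and the grip force at its end, in the units of the state.
- env.observe(): the state, without advancing time (a new reading comes with each control period).
- env.read_camera(name): name is "side" or "top"; returns the picture (480x640x3 uint8, red, green, blue); there is no depth.
- env.camera_model(name): a dict with "fx", "fy", "cx", "cy" (pixels), "world_to_cam" (4x4, takes a point from world to camera coordinates). Camera axes: x right, y up, looking along -z (the intrinsics and any distortion apply to the point x, -y, -z); pixel columns grow to the right and rows downward; lengths in m; the calibration is good to about 2 mm. A picture is of the moment at which its call begins. camera_model takes no time and is no camera call.
- env.job_done(): hands the job in; it is judged then, once.
The state is a dict: "time_s": time; "joint_pos": joint angles; "joint_vel": joint speeds; "joint_efforts": joint torques, N m; "tool_pos": TCP position; "orientation": TCP orientation; "wrist_force": force on the tool from outside, world axes, zero at the start; "torque": the same for the moment, N m; "gripper_width": finger opening in m; "gripper_force": force on a finger pad.
Only numpy, scipy, OpenCV 4.12 (cv2) and the standard library are available. Lean on these libraries where they do the work, as an engineer would, in place of code of your own. Each camera call takes 0.05 s, during which the arm holds its last target. There are 200 camera calls.

## Working session

There is one attempt and no reset: what is moved stays moved. The work goes in short steps, Python scripts to look and compute and a tool call to move; the robot and the scene stay as the last step left them, time stands still between calls to the robot, and variables do not carry over. Pictures are saved under pics/ and viewed, at most 10 in all, crops included, and the job is handed in when it is done.

Besides the shell and the picture viewer there is one more tool, called as name(argument=value, ...) on one line, values as JSON. step_arm: Moves the arm, as the interface text tells. Its arguments: {"type":"object","properties":{"rows":{"type":"array","items":{"type":"array"}},"newtons":{"type":"number"}},"required":["rows"]}

```bash
mkdir -p pics; python3 - <<'E'
from cell import env
import cv2
for n in("side","top"):
    cv2.imwrite(f"pics/{n}0.png",env.read_camera(n)[:,:,::-1])
    print(n,env.camera_model(n))
s=env.observe();print(s,env.grasp_offset)
E
```

```text
side {'fx': 533.7426661426668, 'fy': 533.7426661426668, 'cx': 325.8458895114563, 'cy': 236.92790338227007, 'world_to_cam': array([[-0.9901881 , -0.13766862,  0.02397671,  0.56788326],
       [ 0.08717296, -0.47443564,  0.8759633 , -0.117409  ],
       [-0.10921725,  0.86945855,  0.48178151, -1.30753008],
       [ 0.        ,  0.        ,  0.        ,  1.        ]])}
top {'fx': 530.8770212195752, 'fy': 530.8770212195752, 'cx': 318.7616390426502, 'cy': 234.91327428867308, 'world_to_cam': array([[-0.01746772, -0.99965179,  0.01977823,  0.01762173],
       [ 0.98112502, -0.01332714,  0.19291469, -0.59146231],
       [-0.19258393,  0.0227747 ,  0.98101618, -1.41235402],
       [ 0.        ,  0.        ,  0.        ,  1.        ]])}
{'time_s': 0.1, 'joint_pos': array([-1.41120913,  0.41182335, -0.01270202,  1.59695211,  0.00559951,
        1.13430404, -0.08219651]), 'joint_vel': array([ 0.00078876, -0.00099159, -0.00124388, -0.00378577,  0.00101892,
       -0.00089885,  0.00119805]), 'joint_efforts': array([ 2.58963155e-03, -6.01829195e+01,  6.84279297e-01, -3.00092626e+01,
        1.40167528e-02,  6.47364286e-03, -4.36362157e-06]), 'tool_pos': array([0.14107257, 0.60835749, 0.19143849]), 'orientation': array([ 1.13638415e-01,  9.93521909e-01, -7.25031056e-04, -2.95899535e-05]), 'wrist_force': array([ 0.22222788,  0.32847375, -0.32010731]), 'torque': array([-0.04321862, -0.03061754,  0.02522383]), 'gripper_force': 0.0, 'gripper_width': 0.08555570741212451} 0.0187
```

View pics/top0.png

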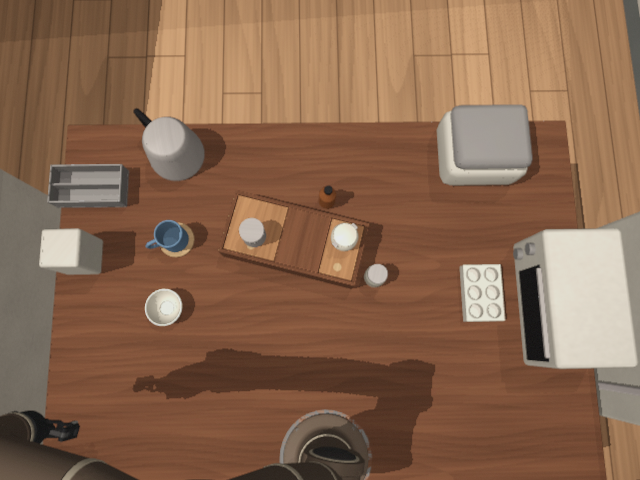

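View pics/side0.png

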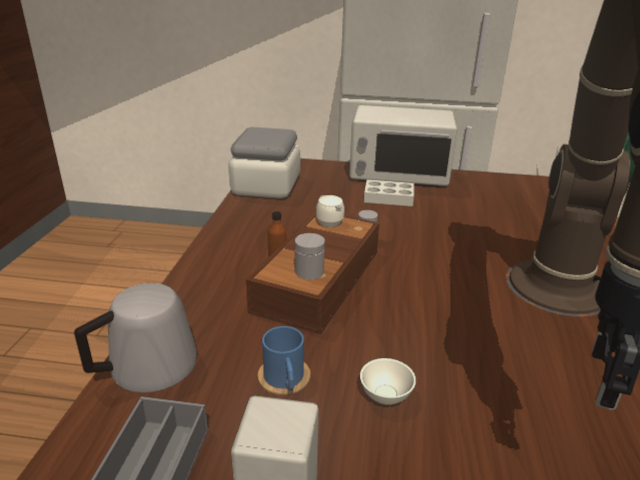

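The top view shows the box at (222–368, 193–285). The tin is at (252,232) on the left, wider lid, and the pot is at (344,237) on the right lid. Next I'll enlarge a crop.

```bash
python3 - <<'E'
import cv2
a=cv2.imread("pics/top0.png")[180:300,210:390]
cv2.imwrite("pics/c0.png",cv2.resize(a,None,fx=4.4,fy=4.4,interpolation=cv2.INTER_CUBIC))
E
```

```text
(no output)
```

View pics/c0.png

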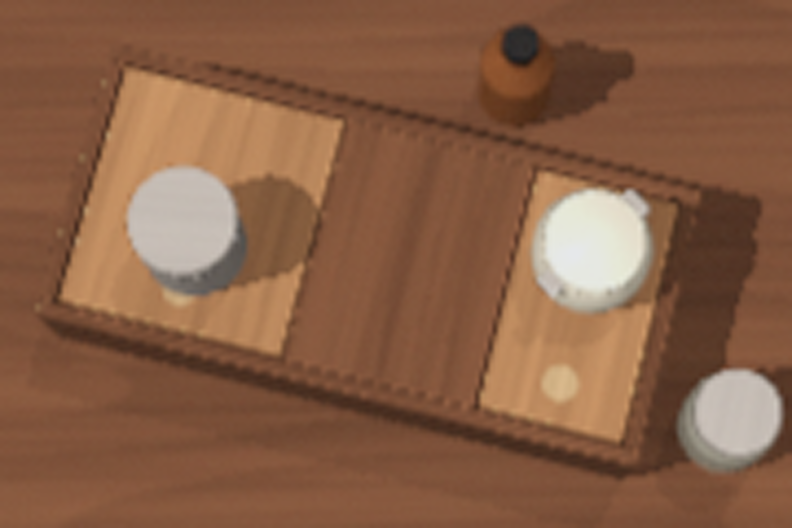

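Corners in the crop, starting from far-left:
- **Wide lid:** (122,67), (345,120), (283,355), (60,302)
- **Narrow lid:** (533,170), (680,207), (625,442), (480,405)
- **Tin cap centre:** (183,220)

I'll fit the box pose to these.

```bash
cat >h.py <<'E'
import numpy as np
from cell import env
def ray(n,u,v,z):
    m=env.camera_model(n);R=m["world_to_cam"][:3,:3];t=m["world_to_cam"][:3,3]
    d=R.T@np.array([(u-m["cx"])/m["fx"],-(v-m["cy"])/m["fy"],-1]);c=-R.T@t
    return c+d*(z-c[2])/d[2]
def pix(n,p):
    m=env.camera_model(n);q=m["world_to_cam"]@np.append(p,1)
    return np.array([m["cx"]+m["fx"]*q[0]/-q[2],m["cy"]+m["fy"]*q[1]/q[2]])
def crop(u,v): return (u+.5)/4.4-.5+210,(v+.5)/4.4-.5+180
E
python3 - <<'E'
from h import *
uv=[(122,67),(345,120),(283,355),(60,302),(533,170),(680,207),(625,442),(480,405)]
B=np.array([(76,202),(76,62),(-76,62),(-76,202),(76,-62),(76,-152),(-76,-152),(-76,-62)])/1e3
W=np.array([ray("top",*crop(*p),.09)[:2] for p in uv])
b=B-B.mean(0);w=W-W.mean(0)
th=np.arctan2((b[:,0]*w[:,1]-b[:,1]*w[:,0]).sum(),(b*w).sum())
R=np.array([[np.cos(th),-np.sin(th)],[np.sin(th),np.cos(th)]])
o=W.mean(0)-R@B.mean(0)
print("th",th,"o",o);print((W-(B@R.T+o))*1e3)
t=ray("top",*crop(183,220),.17)[:2]
print("tin top cam",t,"in box",R.T@(t-o))
s=ray("side",310,240,.17)[:2];print("tin side",s,R.T@(s-o))
pot=ray("top",*crop(593,243),.163)[:2];print("pot",pot,R.T@(pot-o))
print("press",o+R@[-.05,.132])
print("narrow mark",R.T@(ray("top",*crop(560,384),.09)[:2]-o))
E
```

```text
th -0.2592871391910443 o [0.57414518 0.05219874]
[[ 0.71290013  2.23845892]
 [ 0.90978507 -0.85864875]
 [ 1.09637739 -1.22917451]
 [-0.18881177 -0.82356659]
 [-0.62842891  2.92707037]
 [-2.17111878 -0.46245387]
 [-0.24955187 -1.11552971]
 [ 0.51884874 -0.67615585]]
tin top cam [0.58568109 0.18314724] in box [-0.02242379  0.129529  ]
tin side [0.58531519 0.18761634] [-0.0239233   0.13375489]
pot [ 0.57023391 -0.05494942] [ 0.02369136 -0.10456934]
press [0.55966022 0.19260596]
narrow mark [-0.05108482 -0.10666709]
```

The fit is good to about 2 mm: yaw −0.259 and origin (0.574, 0.052). The tin is at (0.5855, 0.185), and the fingers' closing line is already within 2° of the box's y. I'll move above the tin and cage it between the open fingers along y.

step_arm(rows=[[0,[0,0,0.6],[0,0,0]],[0,[0,0,0.5],[0,0,-0.18]],[0,[0.79,-0.76,0],[0,0,0]],[0,[0.79,-0.76,0],[0,0,0]],[0,[0.79,-0.76,0],[0,0,0]],[0,[0.79,-0.76,0],[0,0,0]],[0,[0.79,-0.76,0],[0,0,0]],[0,[0.79,-0.76,0],[0,0,0]],[0,[0.79,-0.76,0],[0,0,0]],[0,[0.79,-0.76,0],[0,0,0]],[0,[0.79,-0.76,0],[0,0,0]],[0,[0.79,-0.76,0],[0,0,0]],[0,[0.79,-0.76,0],[0,0,0]],[0,[0.79,-0.76,0],[0,0,0]],[0,[0.79,-0.76,0],[0,0,0]],[0,[0.79,-0.76,0],[0,0,0]],[0,[0,0,0],[0,0,0]],[0,[0,0,0],[0,0,0]]])

```text
time_s: 2.35
tool_pos: [0.583, 0.1836, 0.2356]
orientation: [0.129, 0.992, -0.0, -0.001]
wrist_force: [-0.5, -0.3, -0.2]
gripper_width: 0.0856
gripper_force: 0.0
```

```bash
python3 - <<'E'
from h import *
import cv2
s=env.observe();print(s["time_s"],s["tool_pos"],s["orientation"],s["gripper_width"],s["wrist_force"])
a=env.read_camera("side")[200:320,230:410];b=env.read_camera("top")[180:300,210:390]
cv2.imwrite("pics/c1.png",cv2.resize(np.vstack([a,b])[:,:,::-1],None,fx=2.5,fy=2.5,interpolation=cv2.INTER_CUBIC))
E
```

```text
2.35 [0.58297302 0.18363004 0.23563203] [ 1.29234499e-01  9.91613854e-01 -5.30334948e-05 -6.37628071e-04] 0.08562495557570257 [-0.46233221 -0.25363319 -0.22777012]
```

View pics/c1.png

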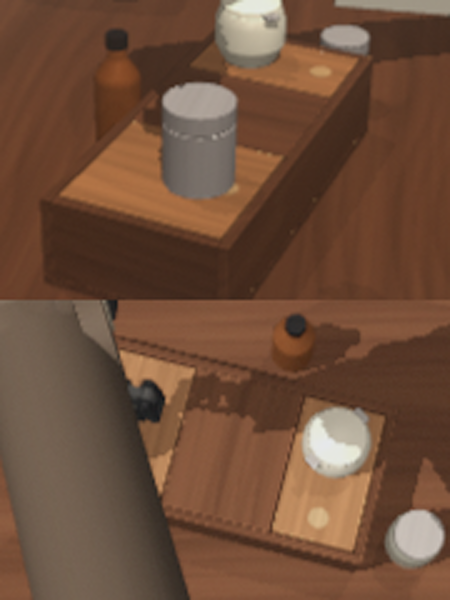

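The side half shows the tin's cap centre at about (310,243) in full-frame pixels, with the gripper out of the crop above it. In the top half the arm hides the tin, but the pot is undisturbed. I'll refine the tin position.

```bash
python3 - <<'E'
from h import *
print(ray("side",309.7,243.2,.17),pix("side",[.583,.1836,.2356]),pix("side",[.5855,.185,.17]))
E
```

```text
[0.58369079 0.20125436 0.17      ] [311.73828018 211.31974584] [310.11600952 239.39916606]
```

The two views disagree by 16 mm in y, and the fingers don't appear where I'd expect them in the side view. I'll check the full side frame with projected points overlaid.

```bash
python3 - <<'E'
from h import *
import cv2
a=env.read_camera("side")[:,:,::-1].copy()
th=-.2593;R=np.array([[np.cos(th),-np.sin(th)],[np.sin(th),np.cos(th)]]);o=np.array([.5741,.0522])
for b in [(76,202),(76,62),(-76,62),(-76,202),(76,-62),(76,-152),(-76,-152),(-76,-62),(-50,132)]:
    p=pix("side",np.append(o+R@np.array(b)/1e3,.09));cv2.circle(a,tuple(np.int32(np.round(p*8))),12,(0,255,0),-1,shift=3)
for p,c in (([.583,.1836,.2356],(0,0,255)),([.5855,.185,.17],(255,0,255))):
    cv2.circle(a,tuple(np.int32(np.round(pix("side",p)*8))),12,c,-1,shift=3)
cv2.imwrite("pics/c2.png",cv2.resize(a[100:340,180:460],None,fx=2.5,fy=2.5,interpolation=cv2.INTER_CUBIC))
E
```

```text
(no output)
```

View pics/c2.png

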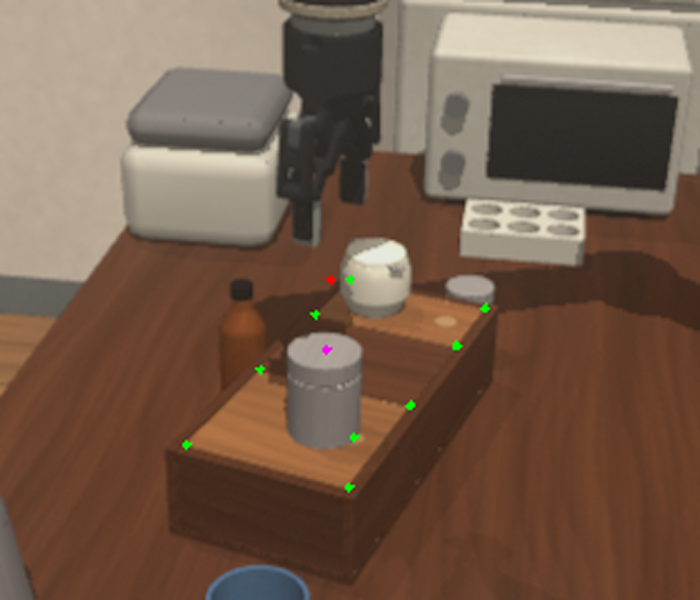

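The box and tin projections line up in the side view (cap centre about (326,350), matching the top-view estimate), so the tin is confirmed. The fingertips, at about (307,240) and (353,200), sit higher than the reported TCP at (331,280). I'll predict the finger pixels in both views to resolve this.

```bash
python3 - <<'E'
from h import *
d=np.array([.256,.967,0]);t=np.array([.583,.1836,.2356])
for z in (.013,.05):
  for s in (.0428,.057,-.0428,-.057):
    p=t+d*s+[0,0,z];k=pix("side",p);print(z,s,"side crop",(k-[180,100])*2.5,"top",pix("top",p))
def tri(us,ut):
    from scipy.optimize import least_squares
    r=least_squares(lambda p:np.r_[pix("side",p)-us,pix("top",p)-ut],t);return r.x,r.cost
# side far tip vs top right blob
print(tri(np.array([353,200])/2.5+[180,100],[268.8,222]))
for u in((307,240),(353,200)):
  print([np.round(ray("side",u[0]/2.5+180,u[1]/2.5+100,z),3) for z in(.24,.26,.28,.3)])
E
```

```text
0.013 0.0428 side crop [307.4806605 285.0196921] top [230.369492   219.85464006]
0.013 0.057 side crop [299.84300918 292.29746242] top [224.66846328 218.45380905]
0.013 -0.0428 side crop [350.20660427 244.30696609] top [264.80961351 228.31711109]
0.013 -0.057 side crop [356.78915552 238.03458022] top [270.53500992 229.72392963]
0.05 0.0428 side crop [307.63971965 242.42022178] top [228.09798986 216.3619902 ]
0.05 0.057 side crop [299.87136913 249.3457846 ] top [222.23103304 214.92130342]
0.05 -0.0428 side crop [351.04260041 203.72611593] top [263.5427005 225.0657744]
0.05 -0.057 side crop [357.72127828 197.77200727] top [269.43546975 226.51279967]
(array([0.57536018, 0.12981314, 0.28445037]), np.float64(2.662187004651291))
[array([0.613, 0.122, 0.24 ]), array([0.605, 0.165, 0.26 ]), array([0.597, 0.208, 0.28 ]), array([0.59 , 0.252, 0.3  ])]
[array([0.587, 0.026, 0.24 ]), array([0.58 , 0.073, 0.26 ]), array([0.573, 0.121, 0.28 ]), array([0.567, 0.168, 0.3  ])]
```

The tips agree in x and y but appear about 50 mm higher than the reported TCP. I'll check against the starting picture.

```bash
python3 - <<'E'
from h import *
import cv2
t=np.array([.141,.6085,.1915]);d=np.array([.2258,.974,0])
for z in(.0,.013,.05):
  for s in(.05,-.05):print(z,s,pix("side",t+d*s+[0,0,z]),pix("top",t+d*s+[0,0,z]))
a=cv2.imread("pics/side0.png")[280:430,540:640]
b=cv2.imread("pics/top0.png")[380:480,0:100]
cv2.imwrite("pics/c3.png",cv2.resize(np.vstack([a,b]),None,fx=2.4,fy=2.4,interpolation=cv2.INTER_CUBIC))
# what does forward kinematics consistency say: move-now state
s=env.observe();print(s["tool_pos"],s["joint_pos"])
E
```

```text
0.0 0.05 [593.49017832 437.48586852] [ 45.26824789 412.26311577]
0.0 -0.05 [589.56549654 383.49005863] [ 86.76201927 421.52118332]
0.013 0.05 [596.30671717 430.11555823] [ 42.53484226 413.02194474]
0.013 -0.05 [592.03421205 376.4833798 ] [ 84.45620348 422.37779811]
0.05 0.05 [604.62645185 408.34450186] [ 34.43442287 415.27072659]
0.05 -0.05 [599.29608721 355.87281255] [ 77.62245687 424.91654748]
[0.58271319 0.18462648 0.23613295] [-0.60121164  0.3586674   0.29166905  1.589084   -0.10881417  1.21007614
  1.0250915 ]
```

View pics/c3.png

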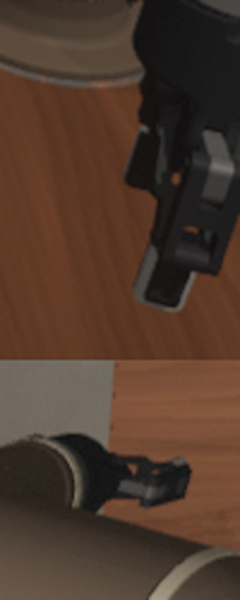

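The start picture shows the same thing: the open tips sit about 50 mm behind the reported TCP, so about 37 mm beyond the stated 13 mm. I'll work from the visible tips and descend in stages, watching the force.

step_arm(rows=[[0,[0.06,0.04,-0.6],[0,0,0]],[0,[0,0,-0.6],[0,0,0]],[0,[0,0,-0.6],[0,0,0]],[0,[0,0,-0.5],[0,0,0]],[0,[0,0,-0.5],[0,0,0]],[0,[0,0,-0.5],[0,0,0]],[0,[0,0,-0.5],[0,0,0]],[0,[0,0,0],[0,0,0]],[0,[0,0,0],[0,0,0]]])

```text
time_s: 3.62
tool_pos: [0.5862, 0.1856, 0.085]
orientation: [0.129, 0.992, 0.0, 0.0]
wrist_force: [-0.8, -0.2, -0.2]
gripper_width: 0.0852
gripper_force: 0.0
```

```bash
python3 - <<'E'
from h import *
import cv2
s=env.observe();print(s["time_s"],s["tool_pos"],s["wrist_force"])
a=env.read_camera("side")[150:300,220:400]
cv2.imwrite("pics/c4.png",cv2.resize(a[:,:,::-1],None,fx=4,fy=4,interpolation=cv2.INTER_CUBIC))
d=np.array([.256,.967,0])
for z in(.013,.05):
  for q in(.05,-.05): print(z,q,(pix("side",s["tool_pos"]+d*q+[0,0,z])-[220,150])*4)
E
```

```text
3.625 [0.58618566 0.18555805 0.08503357] [-0.84621035 -0.23593001 -0.18228548]
0.013 0.05 [318.61486443 519.47276524]
0.013 -0.05 [394.26672637 430.4547372 ]
0.05 0.05 [318.63878127 459.59698818]
0.05 -0.05 [395.42626423 373.34495374]
```

View pics/c4.png

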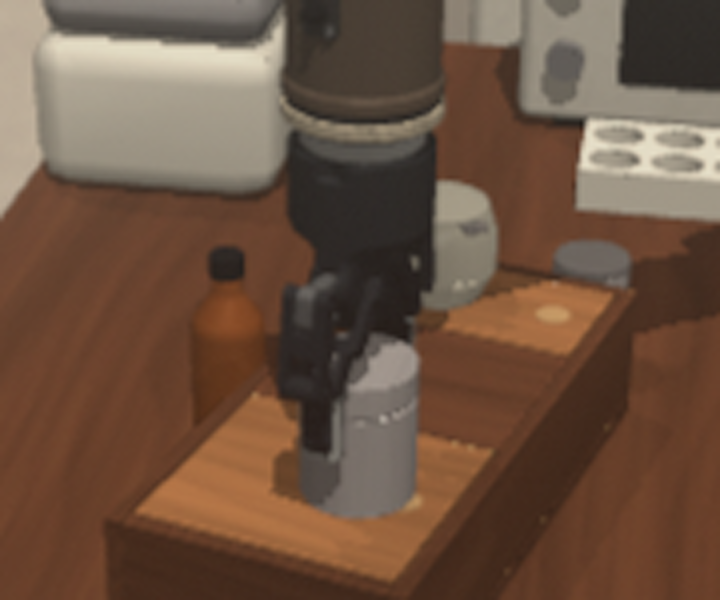

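The fingers straddle the tin with no contact, and the near tip at (320,455) matches the +50 mm offset. I'll go a little lower and narrow the cage.

step_arm(rows=[[0,[0,0,-0.16],[0,0,0]],[0,[0,0,-0.16],[0,0,0]],[0.13,[0,0,0],[0,0,0]],[0.13,[0,0,0],[0,0,0]],[0.13,[0,0,0],[0,0,0]]], newtons=20)

```text
time_s: 4.3
tool_pos: [0.5861, 0.1849, 0.0716]
orientation: [0.129, 0.992, 0.0, 0.0]
wrist_force: [-0.2, 0.5, 0.7]
gripper_width: 0.0743
gripper_force: 0.0
```

step_arm(rows=[[0.13,[-0.03,-0.11,0],[0,0,0]],[0.13,[-0.03,-0.11,0],[0,0,0]],[0.13,[-0.06,-0.225,0],[0,0,0]],[0.13,[-0.06,-0.225,0],[0,0,0]],[0.13,[-0.06,-0.225,0],[0,0,0]],[0.13,[-0.06,-0.225,0],[0,0,0]],[0.13,[-0.06,-0.225,0],[0,0,0]],[0.13,[-0.06,-0.225,0],[0,0,0]],[0.13,[-0.06,-0.225,0],[0,0,0]],[0.13,[-0.06,-0.225,0],[0,0,0]],[0.13,[-0.06,-0.225,0],[0,0,0]],[0.13,[-0.06,-0.225,0],[0,0,0]],[0.13,[-0.06,-0.225,0],[0,0,0]],[0.13,[-0.06,-0.225,0],[0,0,0]],[0.13,[-0.03,-0.12,0],[0,0,0]],[0.13,[-0.03,-0.12,0],[0,0,0]],[0.13,[0,0,0],[0,0,0]],[0.13,[0,0,0],[0,0,0]]])

```text
time_s: 6.55
tool_pos: [0.5522, 0.0585, 0.0713]
orientation: [0.129, 0.992, -0.0, -0.0]
wrist_force: [0.3, 0.0, 1.7]
gripper_width: 0.0745
gripper_force: 0.0
```

```bash
python3 - <<'E'
from h import *
import cv2
s=env.observe();print(s["time_s"],s["tool_pos"],s["wrist_force"])
a=env.read_camera("side")[150:300,220:400]
cv2.imwrite("pics/c5.png",cv2.resize(a[:,:,::-1],None,fx=4,fy=4,interpolation=cv2.INTER_CUBIC))
o=np.array([.5741,.0522]);d=np.array([.256,.967])
for y in(-.01,.005,.02): 
  q=o+d*y+np.array([.967,-.256])*-.022
  print(y,(pix("side",np.append(q,.17))-[220,150])*4,(pix("side",np.append(q,.0895))-[220,150])*4)
E
```

```text
6.55 [0.55224667 0.05853377 0.07127268] [0.31959406 0.04451936 1.6800798 ]
-0.01 [458.50505683 250.52223031] [454.23034437 370.8346904 ]
0.005 [448.80031629 260.90870456] [444.78084189 382.05869891]
0.02 [438.90152176 271.50286459] [435.14821319 393.50022262]
```

View pics/c5.png

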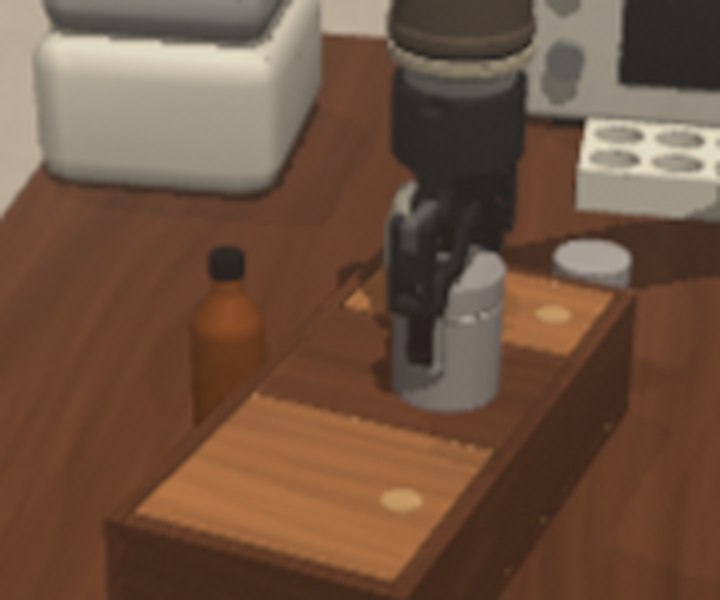

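The tin stands upright on the board at (448,382) at its foot, which is y ≈ +5 mm. The pot, the bottle and the jar look untouched. I'll open, rise, close the fingers and move over the mark.

step_arm(rows=[[0,[0,0,0],[0,0,0]],[0,[0,0,0],[0,0,0]],[0,[0,0,0],[0,0,0]],[0,[0,0,0.4],[0,0,0]],[0,[0,0,0.6],[0,0,0]],[0,[0,0,0.6],[0,0,0]],[0,[0,0,0.6],[0,0,0]],[0,[0,0,0.6],[0,0,0]],[1,[0.03,0.55,0],[0,0,0]],[1,[0.03,0.56,0],[0,0,0]],[1,[0.03,0.56,0],[0,0,0]],[1,[0.03,0.56,0],[0,0,0]],[1,[0.03,0.56,0],[0,0,0]],[1,[0.04,0.56,0],[0,0,0]],[1,[0,0,-0.6],[0,0,0]],[1,[0,0,-0.6],[0,0,0]],[1,[0,0,-0.6],[0,0,0]],[1,[0,0,-0.5],[0,0,0]],[1,[0,0,0],[0,0,0]],[1,[0,0,0],[0,0,0]]])

```text
time_s: 9.1
tool_pos: [0.5605, 0.1929, 0.0921]
orientation: [0.129, 0.992, 0.0, 0.0]
wrist_force: [0.6, 0.6, 0.5]
gripper_width: -0.0002
gripper_force: 0.0
```

```bash
python3 - <<'E'
from h import *
import cv2
s=env.observe();print(s["time_s"],s["tool_pos"],s["wrist_force"])
a=env.read_camera("side")[150:300,220:400]
cv2.imwrite("pics/c6.png",cv2.resize(a[:,:,::-1],None,fx=4,fy=4,interpolation=cv2.INTER_CUBIC))
for z in(0,.037,.05): print(z,(pix("side",s["tool_pos"]+[0,0,z])-[220,150])*4)
print("mark",ray("side",220+400/4,150+499/4,.09))
E
```

```text
9.1 [0.56049536 0.19294244 0.09210369] [0.57849833 0.63162466 0.52542887]
0 [402.21810407 494.2894382 ]
0.037 [403.54997396 435.8213712 ]
0.05 [404.02788172 414.84158683]
mark [0.56142917 0.19456474 0.09      ]
```

View pics/c6.png

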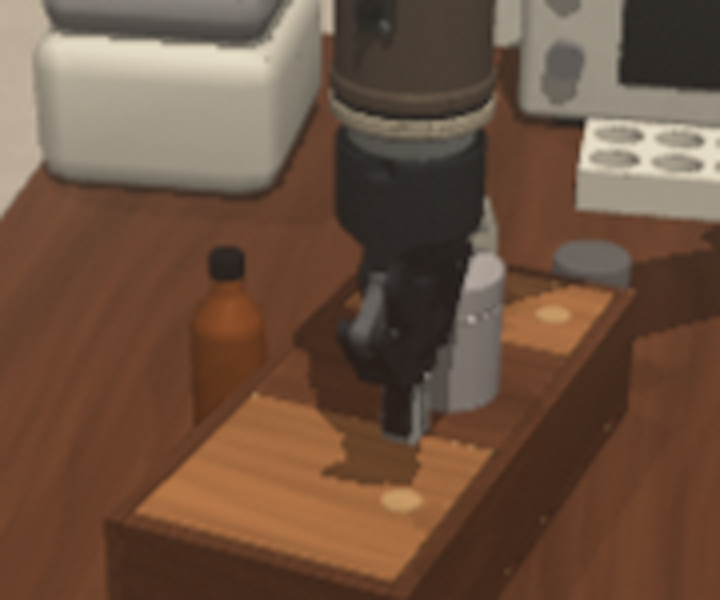

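The shut tips are at (405,440), directly above the mark at (400,499) and about 37 mm up. The tin is still upright on the board. I'll go down to just above the lid and then press in small steps.

step_arm(rows=[[1,[0,0,-0.4],[0,0,0]],[1,[0,0,-0.4],[0,0,0]],[1,[0,0,-0.1],[0,0,0]],[1,[0,0,0],[0,0,0]],[1,[0,0,0],[0,0,0]]])

```text
time_s: 9.78
tool_pos: [0.5603, 0.1925, 0.0557]
orientation: [0.129, 0.992, 0.0, 0.0]
wrist_force: [-0.1, 0.1, 0.5]
gripper_width: 0.0001
gripper_force: 0.0
```

step_arm(rows=[[1,[0,0,-0.06],[0,0,0]],[1,[0,0,0],[0,0,0]],[1,[0,0,0],[0,0,0]]])

```text
time_s: 10.15
tool_pos: [0.56, 0.1925, 0.0531]
orientation: [0.129, 0.992, 0.0, 0.0]
wrist_force: [0.4, -0.7, 0.5]
gripper_width: -0.0001
gripper_force: 0.0
```

step_arm(rows=[[1,[0,0,-0.05],[0,0,0]],[1,[0,0,0],[0,0,0]],[1,[0,0,0],[0,0,0]]])

```text
time_s: 10.52
tool_pos: [0.5601, 0.1925, 0.0511]
orientation: [0.129, 0.992, 0.0, 0.0]
wrist_force: [0.1, 0.1, 2.2]
gripper_width: 0.0
gripper_force: 0.9
```

step_arm(rows=[[1,[0,0,-0.05],[0,0,0]],[1,[0,0,0],[0,0,0]],[1,[0,0,0],[0,0,0]]])

```text
time_s: 10.9
tool_pos: [0.5601, 0.1925, 0.0491]
orientation: [0.129, 0.992, 0.0, 0.0]
wrist_force: [0.1, -0.2, 3.2]
gripper_width: -0.0001
gripper_force: 1.6
```

Contact came at about 0.052, as predicted. I'll press about 2 mm more and then withdraw upward.

step_arm(rows=[[1,[0,0,-0.05],[0,0,0]],[1,[0,0,0],[0,0,0]],[1,[0,0,0],[0,0,0]]])

```text
time_s: 11.28
tool_pos: [0.5602, 0.1925, 0.047]
orientation: [0.129, 0.992, 0.0, 0.0]
wrist_force: [1.6, 0.7, 2.8]
gripper_width: 0.0002
gripper_force: 1.7
```

step_arm(rows=[[1,[0,0,0.3],[0,0,0]],[1,[0,0,0.6],[0,0,0]],[1,[0,0,0.8],[0,0,0]],[1,[0,0,0.8],[0,0,0]],[1,[0,0,0.8],[0,0,0]],[1,[-0.6,0.3,0.3],[0,0,0]],[1,[-0.8,0.4,0],[0,0,0]],[1,[-0.8,0.4,0],[0,0,0]],[1,[-0.8,0.4,0],[0,0,0]],[1,[0,0,0],[0,0,0]],[1,[0,0,0],[0,0,0]],[1,[0,0,0],[0,0,0]]])

```text
time_s: 12.78
tool_pos: [0.4408, 0.2516, 0.191]
orientation: [0.13, 0.992, -0.0, 0.0]
wrist_force: [0.1, -0.6, 0.3]
gripper_width: -0.0001
gripper_force: 0.0
```

```bash
python3 - <<'E'
from h import *
import cv2
s=env.observe();print(s["time_s"],s["tool_pos"],s["wrist_force"])
a=env.read_camera("side")[150:300,220:400]
cv2.imwrite("pics/c7.png",cv2.resize(a[:,:,::-1],None,fx=4,fy=4,interpolation=cv2.INTER_CUBIC))
E
```

```text
12.775 [0.4407549  0.2516428  0.19104833] [ 0.08354274 -0.59875365  0.26317921]
```

View pics/c7.png

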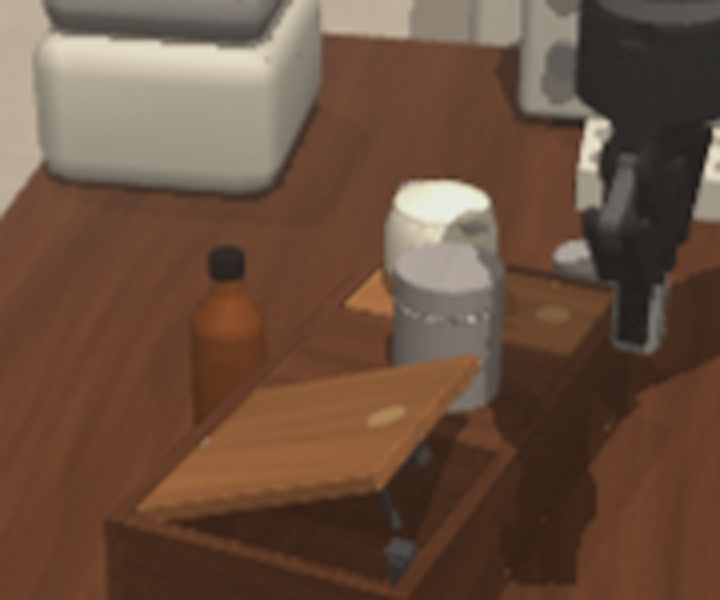

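The wider lid stands ajar, with its free edge at about (480,360)–(375,485). The tin is upright on the board, the narrower lid is shut with the pot on it, and the fingers are clear.

```bash
python3 -c "from cell import env; print(env.job_done())"
```

```text
the job is handed in; nothing more can be done
None
```

I slid the tin upright onto the middle board and pressed the wider lid until it sprang ajar, and the last picture shows the narrower lid shut under the pot and the fingers clear; the job is handed in, but no verdict came back.

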